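Clamp the source block in the tilted bench vise

ROBOT

A 7-joint arm with a two-finger parallel gripper is mounted at the origin on the work surface. World frame = base frame: x ahead of the robot, y to its left, z up, the work surface at z = 0. Lengths are in m, angles in rad, forces in N, time in s.
With the tool pointing down it reaches from about 0.425 to 0.825 m from the base axis. Payload 3.6 kg.
Tool frame: the origin (TCP) lies at the very end of the fingers, on their centre line; the grasp point (between the pads) lies 19 mm behind it (arm.pinch_z is the distance from the TCP to the grasp point, in m); z points along the fingers, y is the direction in which the jaws open and shut (so a half turn about z gives the same grasp; the last joint's range is limited). The gripper opens to 93 mm and grips with 3 to 60 N. Pads are 15 mm wide; open, the fingers measure 128 mm over their backs; the gripper's body (75 mm by 188 mm) begins 65 mm behind the grasp point.
Start: joints at [1.218, 0.615, -0.013, 1.423, 0.008, 1.103, -0.04], TCP at [0.209, -0.616, 0.219] pointing down, gripper open.
Joint ranges: [-3.12, 3.12], [-0.3, 2.06], [-1.34, 1.32], [0.26, 2.42], [-1.36, 4.5], [0.01, 1.98], [-2.84, 2.84]. Speed limits (rad/s): [2.79, 2.79, 3.14, 3.14, 3.14, 3.14, 3.14].

INTERFACE

Orientations are given as a unit quaternion [w, x, y, z].
In Python, from cell import arm gives the robot as it stands.
- The arm moves only by the tool servo_tool, never from a script. Its argument "commands" is a list of rows, each an object with "gripper": the gripper command: -1 is shut, 1 is fully open, values between are in proportion; "linear": the shift along the world's x, y, z in m, a list of three; "delta_rot": the turn, a rotation vector about the world's x, y, z in degrees, a list of three. A call has 1 to 5 rows; each row is the pose to reach, as a shift and turn from the pose measured when the call began; what a row does not reach only later rows make up. A row lasts 1/8 s, in which the tool goes at most 62.5 mm and 10.7 degrees, less where a joint would pass 70% of its speed; a pose out of reach is approached as far as the arm can. A call with a gripper value outside its range is refused whole. The fingers move at their own pace and stop on an object; the grip force is fixed at half the most. Time passes only in rows, so rows that repeat a pose let the fingers close. It gives the time, the measured TCP pose, the force and the opening at its end, in the units of the state.
- arm.get_obs(): the state, without advancing time (a new reading comes with each control period).
- arm.get_image(name): name is "scene" or "side" or "wrist"; returns the picture (384x512x3 uint8, red, green, blue); there is no depth.
- arm.camera_info(name): a dict with "K" (3x3 intrinsics, pixels), "R" (3x3) and "t" (3): a world point X has camera coordinates R X + t. Camera axes: x right, y down, z forward; pixel columns grow to the right and rows downward; lengths in m; the calibration is good to about 2 mm. The wrist camera is an equidistant fisheye: a pixel r from the principal point sees the ray r / f radians off the axis. A picture is of the moment at which its call begins: read the wrist's pose just before it. camera_info takes no time and is no camera call; for the wrist camera it gives the pose at the moment of the call.
- arm.sign_off(): hands the job in, once; it reports no verdict.
The state is a dict: "time_s": time; "joint_positions": joint angles; "qvel": joint speeds; "tau": joint torques, N m; "tcp_pos": TCP position; "tool_rot": TCP orientation; "force": force on the tool from outside, world axes, zero at the start; "moment": the same for the moment, N m; "gripper_width": opening from 0.0 (shut) to 1.0 (fully open).
Only numpy, scipy, OpenCV 4.12 (cv2) and the standard library are available. Lean on these libraries where they do the work, as an engineer would, in place of code of your own. Each camera call takes 0.05 s, during which the arm holds its last target. There are 200 camera calls.

TASK

Clamp the metal block with the cone nozzle in the tilted bench vise for cleaning: set it flat on the two parallels, nozzle up, its long sides running from jaw to jaw and about midway across the jaws, and press it up against the fixed (upper) jaw while the sliding jaw is still clear of it. Then push the sliding jaw up the slope until it grips the block firmly, without ramming it, and let go of everything. Leave the other parts where they lie.

Things in the scene. Friction and masses are not known exactly. Their poses are not given: they have to be found in the camera images.
- block_center (a point): centre (half-way up, 20 mm above its underside) of the loose source block: a plain aluminium block 64 mm long (its x) x 44 mm wide (its y) x 40 mm tall (its z), 0.21 to 0.42 kg, with a steel cone nozzle 28 mm wide and 14 mm tall in the middle of its top (+z). It starts standing on the bench, nozzle up; it can be gripped by its two 64 mm long sides, 44 mm apart.
- vise_bed: bed of the steel vise, fixed to the bench, sloping up away from the robot at 30 degrees. Origin: level with the tops of the parallels, at the foot of the fixed jaw's face, midway across, 130 mm above the bench. x: up the slope, square to the jaw faces; y: along the jaws; z: square to the bed, leaning 30 degrees from vertical to the robot. Bed plate: 76 mm wide, x = -179 to 27 mm, its top at z = -12 mm.
- seat (a point): the block's place: on the parallels' tops (bed z = 0), 32 mm down the slope from the fixed jaw, midway across; axes are the bed's. Two fixed parallels (steel bars 9 mm wide, 12 mm high) run along the slope from the fixed jaw, 15 mm either side of midway, and on under the sliding jaw. Clamped, the block's centre is 20 mm from here along z, its x and z along these axes (x either way round).
- fixed_jaw: the fixed jaw at the upper end: a steel bar 27 mm thick, 76 mm wide along y, its top 28 mm above the parallels. Same origin and axes as vise_bed: its clamping face is the plane x = 0, facing down the slope. A block pressed to it and let go may slide back down to the sliding jaw, which then pushes it up again as it closes.
- jaw (a joint): sliding jaw, below the block on the slope: steel bar 30 mm thick along x, 76 mm wide, its top 28 mm above the parallels. Value in m: gap between the jaws minus 58 mm (0.006 on the block, 0.055 wide open). No screw: it slides stiffly (about 10 N, 15 N with the block ahead of it) and its friction keeps it and its grip where left. Stop at 18 to 25 N: 6 N of grip stays, 3 N is needed.
- jaw_back (a point): middle of the sliding jaw's back (down-slope) face, 14 mm above the level of the parallels and 14 mm under its top; it is the place to push, along the bed's +x. Its axes are the bed's. The bed plate runs on 26 mm below this point.
- blank: bystander: a loose plain aluminium block 44 x 44 x 20 mm without nozzle; origin at the centre of its underside
- lens_stack: bystander: a loose round steel stack of ribs, 48 mm across, 30 mm tall; origin at the centre of its underside
- screwdriver: bystander: a loose screwdriver with black handle lying on the bench; origin under its middle

How it is judged:
On the way, in this order (a step that is already met when the one before it is completed fails the run):
1. the block sits flat on both parallels and is pressed against the fixed jaw (over 2 N) while the sliding jaw is still clear of it (x of block_center in the frame of vise_bed between -0.0345 and -0.0298 m and y of block_center in the frame of vise_bed between -0.012 and 0.012 m and z of block_center in the frame of vise_bed between 0.018 and 0.0218 m and angle between the z axis of block_center and the z axis of vise_bed, either way round below 0.06 rad and angle between the x axis of block_center and the x axis of vise_bed, either way round below 0.06 rad and contact force between source_block and fixed_jaw above 2 N and value of joint jaw above 0.011 m), for 0.1 s.
2. the sliding jaw grips the block (value of joint jaw below 0.009 m and contact force between source_block and jaw above 3 N), for 0.2 s.
At the end, for the whole second after the job is handed in: The block is at rest, flat on both parallels (centre 18 to 21.8 mm above them, within 0.06 rad), square to the jaws (0.06 rad), its centre 29.8 to 34.5 mm from the fixed jaw and within 12 mm of midway across, gripped with over 3 N by the sliding and 2 N by the fixed jaw (jaw value under 0.009) (all of step 2 and x of block_center in the frame of vise_bed between -0.0345 and -0.0298 m and y of block_center in the frame of vise_bed between -0.012 and 0.012 m and z of block_center in the frame of vise_bed between 0.018 and 0.0218 m and angle between the z axis of block_center and the z axis of vise_bed, either way round below 0.06 rad and angle between the x axis of block_center and the x axis of vise_bed, either way round below 0.06 rad and contact force between source_block and fixed_jaw above 2 N and linear speed of source_block below 0.01 m/s); the robot touches nothing.
It fails at once if the block is rammed or crushed against the fixed jaw (over 60 N) (contact force between source_block and fixed_jaw above 60 N).
It fails at once if the plain block is moved by more than 20 mm (distance of blank from where it was at the start of the episode above 0.02 m).
It fails at once if the round stack is moved by more than 20 mm (distance of lens_stack from where it was at the start of the episode above 0.02 m).
It fails at once if the screwdriver is moved by more than 20 mm (distance of screwdriver from where it was at the start of the episode above 0.02 m).
It also fails if it takes over 64 s, if anything falls off the work surface, if the arm or the gripper's body presses on something with over 40 N, if the wrist force passes 120 N, or if a joint passes its speed limit or range.

## Working session

There is one attempt and no reset: what is moved stays moved. The work goes in short steps, Python scripts to look and compute and a tool call to move; the robot and the scene stay as the last step left them, time stands still between calls to the robot, and variables do not carry over. Pictures are saved under pics/ and viewed, about 8 in all and at most 12, crops included, and the job is handed in when it is done.

Besides the shell and the picture viewer there is one more tool, called after "Call:" as a command line: name --argument value ..., lists and objects as JSON in quotes. servo_tool: Moves the arm, as the interface text tells. Its arguments: {"type":"object","properties":{"commands":{"type":"array"}},"required":["commands"]}

```bash
mkdir -p pics; ls; python3 - <<'E'
from cell import arm
import cv2,numpy as np
print(arm.get_obs())
for n in("scene","side"):
    im=arm.get_image(n);cv2.imwrite(f"pics/{n}0.png",im[:,:,::-1]);c=arm.camera_info(n);print(n,c)
a=cv2.imread("pics/scene0.png");b=cv2.imread("pics/side0.png")
cv2.imwrite("pics/both0.png",cv2.resize(np.vstack([a,b]),(512,768))[:600]) 
E
```

```text
pics
{'time_s': 0.0, 'joint_positions': array([ 1.21751448,  0.61589037, -0.01261171,  1.42489059,  0.00810272,
        1.10339038, -0.04038417]), 'qvel': array([-3.05416254e-04, -6.53760954e-04, -9.70438072e-04, -1.46054937e-04,
        1.65335439e-04, -4.03481325e-05, -1.04037174e-03]), 'tau': array([ 8.66849427e-05, -4.58938622e+01,  2.09393855e-01, -1.65742958e+01,
       -6.10302296e-02,  2.05634400e-02,  2.38445609e-04]), 'tcp_pos': array([ 0.20840015, -0.6148534 ,  0.21750267]), 'tool_rot': array([-1.24388024e-03,  9.86674101e-01,  1.62704088e-01, -2.25884682e-04]), 'force': array([ 0.13697423, -0.19949682, -0.19070791]), 'moment': array([ 0.00956746, -0.02004676,  0.01140568]), 'gripper_width': 1.0007129825923482}
scene {'K': array([[371.88318087,   0.        , 250.54773208],
       [  0.        , 371.88318087, 189.46440142],
       [  0.        ,   0.        ,   1.        ]]), 'R': array([[ 0.23919959,  0.97087326,  0.01373567],
       [ 0.76309827, -0.17922405, -0.62093459],
       [-0.60038702,  0.15900897, -0.78374203]]), 't': array([-0.04979274, -0.35058806,  1.14000844])}
side {'K': array([[452.36757033,   0.        , 259.33334758],
       [  0.        , 452.36757033, 196.93560015],
       [  0.        ,   0.        ,   1.        ]]), 'R': array([[-0.96156106, -0.27361284,  0.0231592 ],
       [-0.17909548,  0.56098811, -0.8082185 ],
       [ 0.20814692, -0.78129914, -0.58842715]]), 't': array([0.52600493, 0.23898847, 0.91793036])}
```

View pics/scene0.png

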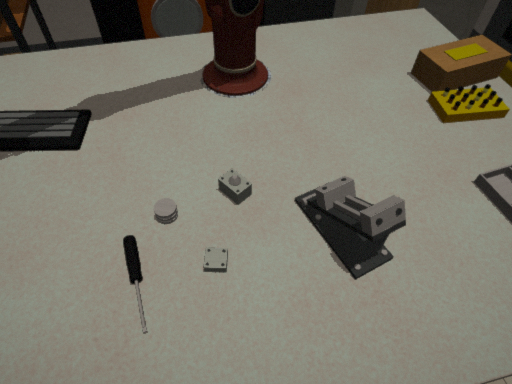

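View pics/side0.png

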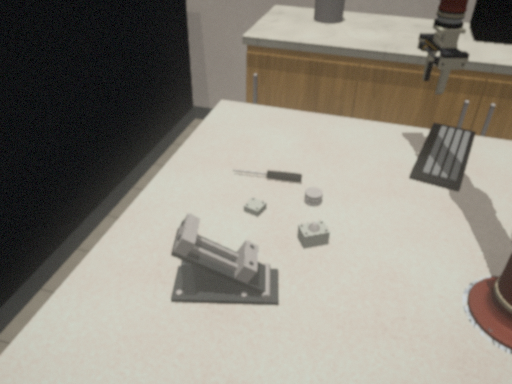

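Scene view: nozzle block at about (235,187), vise at (350,225), stack (166,210), blank (215,260), screwdriver (135,285). Side view: block (313,233), vise (225,265). Next I'll enlarge these to pick corners.

```bash
cat > h.py <<'E'
import cv2,numpy as np
from cell import arm
C={n:arm.camera_info(n) for n in("scene","side")}
def ray(n,u,v,c=None):
    c=c or C[n]
    d=np.linalg.inv(c["K"])@[u,v,1];d=c["R"].T@d
    return -c["R"].T@c["t"],d/np.linalg.norm(d)
def onz(n,u,v,z):
    o,d=ray(n,u,v);return o+d*(z-o[2])/d[2]
def tri(p,q):
    A=np.zeros((3,3));b=np.zeros(3)
    for n,(u,v) in(("scene",p),("side",q)):
        o,d=ray(n,u,v);P=np.eye(3)-np.outer(d,d);A+=P;b+=P@o
    X=np.linalg.solve(A,b)
    return X,[proj(n,X)-np.array(w) for n,w in(("scene",p),("side",q))]
def proj(n,X):
    c=C[n];x=c["K"]@(c["R"]@np.asarray(X)+c["t"]);return x[:2]/x[2]
E
python3 - <<'E'
import cv2,numpy as np
a=cv2.imread("pics/scene0.png");b=cv2.imread("pics/side0.png")
L=cv2.INTER_CUBIC
def crop(im,x,y,w,h,s):return cv2.resize(im[y:y+h,x:x+w],None,fx=s,fy=s,interpolation=L)
s1=crop(a,290,165,125,115,6);s2=crop(b,165,205,125,100,6)
cv2.imwrite("pics/c1.png",s1[:600]);cv2.imwrite("pics/c2.png",s2)
k=np.hstack([crop(a,210,160,50,50,8),crop(b,290,210,50,50,8)]);cv2.imwrite("pics/c3.png",k)
E
```

```text
(no output)
```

View pics/c1.png

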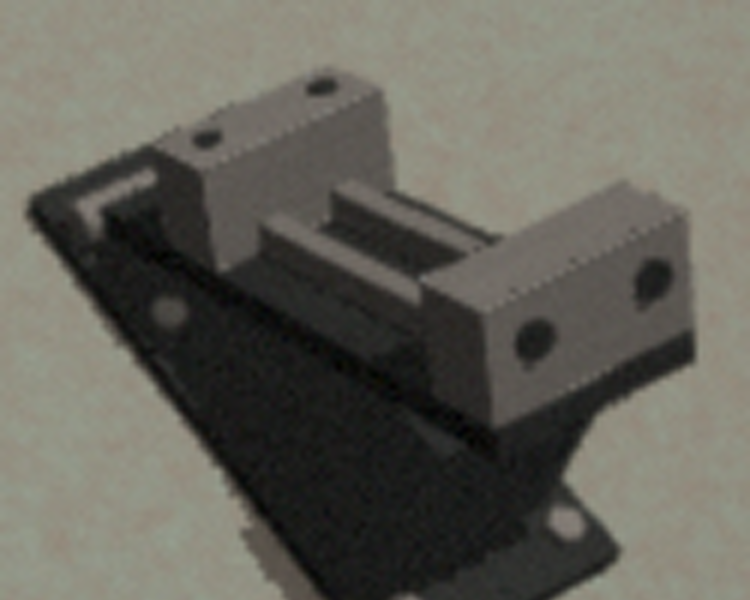

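View pics/c2.png

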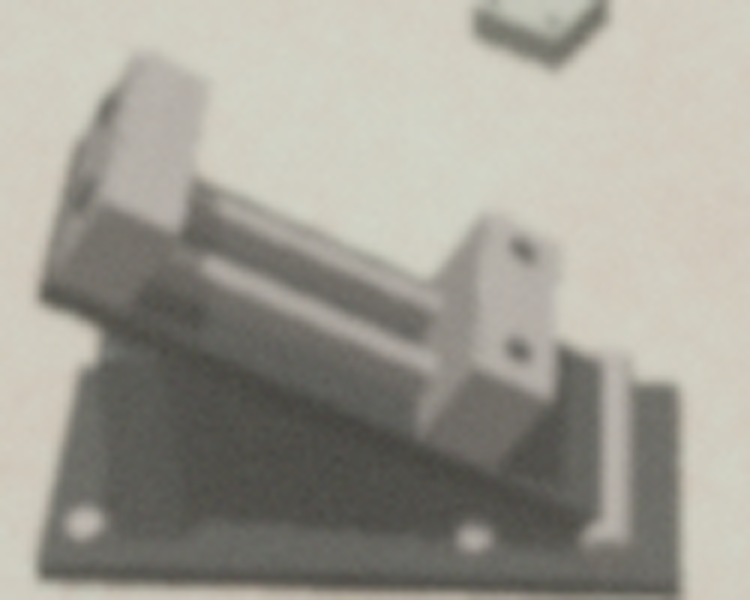

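View pics/c3.png

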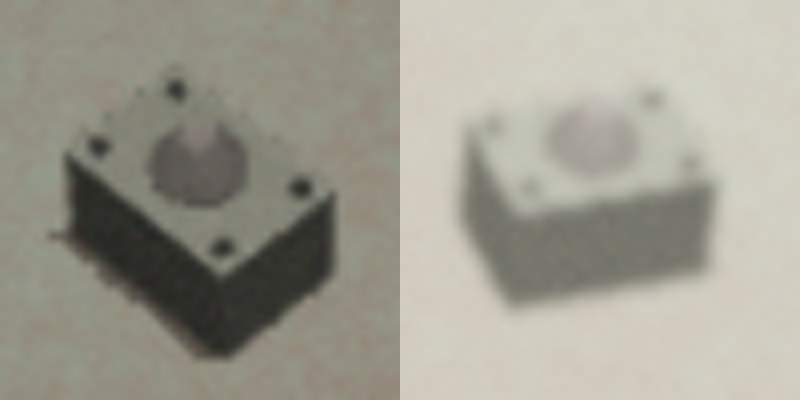

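Crops: in the scene view the fixed jaw's top corners are at crop (420,283), (623,183), (685,210) and (487,310), and the sliding jaw's at (155,150), (330,72), (382,95) and (205,170). The side crop shows the same corners. Block corners are clear in both close-ups. Now I'll triangulate.

```bash
cat > m.py <<'E'
from h import *
np.set_printoptions(precision=4,suppress=True)
f=lambda x,y,ox,oy,s:((x+.5)/s-.5+ox,(y+.5)/s-.5+oy)
S=lambda x,y:f(x,y,290,165,6); D=lambda x,y:f(x,y,165,205,6)
P=dict(A=((420,283),(208,88)),B=((623,183),(183,235)),C=((685,210),(100,205)),D=((487,310),(145,55)),
E=((205,170),(490,213)),F=((382,95),(475,365)),G=((155,150),(560,245)),H=((330,72),(550,398)))
for k,(p,q) in P.items():
    X,r=tri(S(*p),D(*q));print(k,X,np.hypot(*r[0]).round(1),np.hypot(*r[1]).round(1))
print("block top scene");T=[onz("scene",*f(x,y,210,160,8),.04) for x,y in((67,155),(222,275),(335,197),(178,75))];print(np.array(T),np.mean(T,0))
print("base scene");print(np.array([onz("scene",*f(x,y,210,160,8),0) for x,y in((70,235),(215,357),(333,275))]))
print("top side");U=[onz("side",*f(x,y,290,210,8),.04) for x,y in((70,125),(118,215),(315,185),(270,85))];print(np.array(U),np.mean(U,0))
print("base side");print(np.array([onz("side",*f(x,y,290,210,8),0) for x,y in((60,222),(115,303),(305,270))]))
print("tip", tri(f(200,122,210,160,8),f(195,100,290,210,8)))
for n,u,v in(("stack",166,215),("blank",215,262),("sd1",130,240),("sd2",145,330)):print(n,onz("scene",u,v,0.005))
E
python3 m.py
```

```text
A [0.6525 0.0816 0.1525] 0.4 0.3
B [0.6327 0.1541 0.1544] 1.2 1.1
C [0.655  0.1598 0.1663] 0.1 0.1
D [0.6724 0.0882 0.1663] 1.1 0.9
E [0.5625 0.0584 0.1009] 0.9 0.9
F [0.5456 0.1288 0.1001] 0.8 0.8
G [0.5397 0.0514 0.086 ] 1.1 1.1
H [0.5219 0.1229 0.0866] 0.8 0.8
block top scene
[[ 0.4306 -0.1303  0.04  ]
 [ 0.4818 -0.0974  0.04  ]
 [ 0.4623 -0.0612  0.04  ]
 [ 0.4085 -0.094   0.04  ]] [ 0.4458 -0.0957  0.04  ]
base scene
[[ 0.4271 -0.131   0.    ]
 [ 0.4794 -0.0995  0.    ]
 [ 0.4588 -0.0602 -0.    ]]
top side
[[ 0.4795 -0.0962  0.04  ]
 [ 0.458  -0.0607  0.04  ]
 [ 0.4059 -0.0909  0.04  ]
 [ 0.4259 -0.1328  0.04  ]] [ 0.4423 -0.0952  0.04  ]
base side
[[ 0.4801 -0.0985  0.    ]
 [ 0.457  -0.0679  0.    ]
 [ 0.4056 -0.0992  0.    ]]
tip (array([ 0.4437, -0.0948,  0.0595]), [array([0.0096, 0.0116]), array([ 0.0118, -0.0079])])
stack [ 0.4763 -0.2557  0.005 ]
blank [ 0.6124 -0.1726  0.005 ]
sd1 [ 0.522  -0.3343  0.005 ]
sd2 [ 0.7144 -0.3168  0.005 ]
```

Call:
servo_tool --commands '[{"gripper": 1,"linear": [0.024,0.052,0],"delta_rot": [0,0,1.3]},{"gripper": 1,"linear": [0.048,0.104,0],"delta_rot": [0,0,2.6]},{"gripper": 1,"linear": [0.072,0.156,0],"delta_rot": [0,0,3.9]},{"gripper": 1,"linear": [0.096,0.208,0],"delta_rot": [0,0,5.2]},{"gripper": 1,"linear": [0.12,0.26,0],"delta_rot": [0,0,6.5]}]'

```text
time_s: 0.72
tcp_pos: [0.3289, -0.353, 0.2174]
tool_rot: [-0.001, 0.976, 0.219, -0.0]
force: [1.1, -1.2, 1.0]
gripper_width: 1.0
```

Call:
servo_tool --commands '[{"gripper": 1,"linear": [0.024,0.052,0],"delta_rot": [0,0,1.3]},{"gripper": 1,"linear": [0.048,0.104,0],"delta_rot": [0,0,2.6]},{"gripper": 1,"linear": [0.072,0.156,0],"delta_rot": [0,0,3.9]},{"gripper": 1,"linear": [0.096,0.208,0],"delta_rot": [0,0,5.2]},{"gripper": 1,"linear": [0.115,0.258,-0.03],"delta_rot": [0,0,6]}]'

```text
time_s: 1.35
tcp_pos: [0.4466, -0.0935, 0.1886]
tool_rot: [0.0, 0.963, 0.27, 0.002]
force: [1.1, -0.6, -0.6]
gripper_width: 1.002
```

```bash
python3 - <<'E'
from cell import arm
import cv2,numpy as np
o=arm.get_obs();print(o['tcp_pos'],o['tool_rot'],arm.camera_info("wrist"))
im=arm.get_image("wrist");cv2.imwrite("pics/w1.png",im[:,:,::-1])
E
```

```text
[ 0.44655002 -0.09346927  0.18864814] [5.59008538e-05 9.62929684e-01 2.69740987e-01 2.49402068e-03] {'K': array([[297.31863964,   0.        , 253.46669225],
       [  0.        , 297.31863964, 189.09930595],
       [  0.        ,   0.        ,   1.        ]]), 'R': array([[ 0.51985586, -0.85425295,  0.0013355 ],
       [-0.82109678, -0.49924611,  0.27668285],
       [-0.2356904 , -0.14493178, -0.96096036]]), 't': array([-0.31173319,  0.294726  ,  0.45555033])}
```

View pics/w1.png

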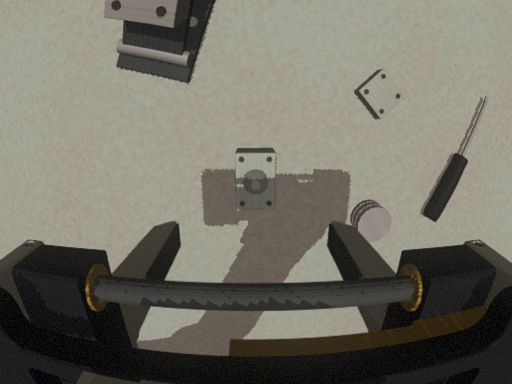

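Wrist view: block top corners at about (235.5,153), (275,153), (276,209) and (236.5,209), between the open fingers and well aligned. I'll cast these onto z=0.04.

```bash
cat >> h.py <<'E'
def fish(u,v,z,c):
    K=c["K"];x=(u-K[0,2])/K[0,0];y=(v-K[1,2])/K[1,1];r=np.hypot(x,y)
    d=c["R"].T@np.array([np.sin(r)*x/r,np.sin(r)*y/r,np.cos(r)]);o=-c["R"].T@c["t"]
    return o+d*(z-o[2])/d[2]
E
python3 - <<'E'
from h import *
c=arm.camera_info("wrist")
T=np.array([fish(u,v,.04,c) for u,v in((235.5,153),(275,153),(276,209),(236.5,209))]);print(T.round(4),T.mean(0))
print([np.degrees(np.arctan2(*(T[a]-T[b])[[1,0]])) for a,b in((0,3),(1,2))],np.linalg.norm(T[0]-T[3]),np.linalg.norm(T[0]-T[1]))
im=arm.get_image("wrist").astype(int).sum(2);print(im[180,225:290:1])
o=arm.get_obs();print(o['tcp_pos'],o['tool_rot'],2*np.degrees(np.arctan2(o['tool_rot'][2],o['tool_rot'][1])))
E
```

```text
[[ 0.4565 -0.0524  0.04  ]
 [ 0.4789 -0.0879  0.04  ]
 [ 0.4266 -0.1234  0.04  ]
 [ 0.403  -0.086   0.04  ]] [ 0.44122957 -0.08744692  0.04      ]
[np.float64(32.18495583373037), np.float64(34.17960244045287)] 0.06317790379436655 0.042005289542698276
[298 284 287 280 285 281 281 274 280 276 279 291 292 295 302 386 441 377
 364 350 292 293 272 275 271 276 268 271 224 203 194 183 203 194 210 201
 206 225 203 215 209 215 211 206 202 205 207 219 203 205 212 255 273 281
 263 259 274 277 272 263 256 270 284 288 284]
[ 0.4439246  -0.08769708  0.18531261] [-0.00408555  0.96127206  0.27556653 -0.00155425] 31.99187138597105
```

Call:
servo_tool --commands '[{"gripper": 1,"linear": [0,-0.0065,-0.04],"delta_rot": [0,0,0]},{"gripper": 1,"linear": [0,-0.0065,-0.08],"delta_rot": [0,0,0]},{"gripper": 1,"linear": [0,-0.0065,-0.1],"delta_rot": [0,0,0]},{"gripper": 1,"linear": [0,-0.0065,-0.1],"delta_rot": [0,0,0]},{"gripper": 1,"linear": [0,-0.0065,-0.1],"delta_rot": [0,0,0]}]'

```text
time_s: 2.08
tcp_pos: [0.4444, -0.0946, 0.086]
tool_rot: [-0.004, 0.961, 0.275, -0.001]
force: [0.6, -0.0, 0.6]
gripper_width: 1.001
```

Call:
servo_tool --commands '[{"gripper": 1,"linear": [0,0,-0.03],"delta_rot": [0,0,0]},{"gripper": 1,"linear": [0,0,-0.06],"delta_rot": [0,0,0]},{"gripper": 1,"linear": [0,0,-0.079],"delta_rot": [0,0,0]},{"gripper": 1,"linear": [0,0,-0.079],"delta_rot": [0,0,0]},{"gripper": 1,"linear": [0,0,-0.079],"delta_rot": [0,0,0]}]'

```text
time_s: 2.7
tcp_pos: [0.4454, -0.0949, 0.0081]
tool_rot: [-0.003, 0.961, 0.275, -0.0]
force: [1.0, -0.4, 0.0]
gripper_width: 1.004
```

Call:
servo_tool --commands '[{"gripper": -1,"linear": [0,0,0],"delta_rot": [0,0,0]},{"gripper": -1,"linear": [0,0,0],"delta_rot": [0,0,0]},{"gripper": -1,"linear": [0,0,0],"delta_rot": [0,0,0]},{"gripper": -1,"linear": [0,0,0],"delta_rot": [0,0,0]},{"gripper": -1,"linear": [0,0,0],"delta_rot": [0,0,0]}]'

```text
time_s: 3.32
tcp_pos: [0.4453, -0.0949, 0.0081]
tool_rot: [-0.003, 0.961, 0.275, -0.0]
force: [0.2, -0.5, -1.6]
gripper_width: 0.509
```

Call:
servo_tool --commands '[{"gripper": -1,"linear": [0,0,0],"delta_rot": [0,0,0]},{"gripper": -1,"linear": [0,0,0],"delta_rot": [0,0,0]},{"gripper": -1,"linear": [0,0,0.05],"delta_rot": [0,0,0]},{"gripper": -1,"linear": [0,0,0.11],"delta_rot": [0,0,0]},{"gripper": -1,"linear": [0,0,0.17],"delta_rot": [0,0,0]}]'

```text
time_s: 3.95
tcp_pos: [0.4439, -0.0946, 0.179]
tool_rot: [-0.004, 0.961, 0.275, -0.001]
force: [1.7, -0.1, -3.1]
gripper_width: 0.476
```

```bash
python3 - <<'E'
from h import *
from scipy.spatial.transform import Rotation as R
c=arm.camera_info("wrist");im=arm.get_image("wrist");im2=arm.get_image("side")
cv2.imwrite("pics/w2.png",im[:,:,::-1])
o=arm.get_obs();print(o)
psi=np.radians(14.4)
Rb=R.from_euler('ZY',[psi,-np.pi/6]).as_matrix() # bed axes
print(Rb)
Rt=Rb@np.diag([1,-1,-1]) # tool x along bed x, z down
q=o['tool_rot'];cur=R.from_quat([*q[1:],q[0]])
print("rotvec",np.degrees((R.from_matrix(Rt)*cur.inv()).as_rotvec()))
org=np.array([.6554,.1215,.130])
for x,z in((-.036,.06),(-.036,.008),(-.032,.008)):
    P=org+Rb@[x,0,z];print(x,z,P,"shift",P-o['tcp_pos'])
E
```

```text
{'time_s': 4.05, 'joint_positions': array([ 0.32309912,  0.3728049 , -0.21341951,  2.00295066,  0.10366385,
        0.76652362, -0.96353387]), 'qvel': array([-0.01362076,  0.08897489,  0.02245797,  0.097013  ,  0.01833723,
       -0.07872897, -0.01442943]), 'tau': array([  0.34758509, -34.12752986,  -1.13021817, -13.34899575,
        -0.108044  ,   0.63512592,   0.07863039]), 'tcp_pos': array([ 0.44888702, -0.09519047,  0.18320686]), 'tool_rot': array([-5.75101483e-04,  9.61399414e-01,  2.75100756e-01,  5.51461831e-03]), 'force': array([ 1.78636851,  0.56736085, -4.53728093]), 'moment': array([-0.00774643, -0.19897833, -0.00511851]), 'gripper_width': 0.4668111893384476}
[[ 8.38817623e-01 -2.48689887e-01 -4.84291581e-01]
 [ 2.15371760e-01  9.68583161e-01 -1.24344944e-01]
 [ 5.00000000e-01  6.93889390e-18  8.66025404e-01]]
rotvec [ 11.70067784 -27.06622786 -17.1206413 ]
-0.036 0.06 [0.59614507 0.10628592 0.16396152] shift [ 0.14725805  0.20147639 -0.01924533]
-0.036 0.008 [0.62132823 0.11275186 0.1189282 ] shift [ 0.17244121  0.20794233 -0.06427866]
-0.032 0.008 [0.6246835  0.11361334 0.1209282 ] shift [ 0.17579648  0.20880381 -0.06227866]
```

View pics/w2.png

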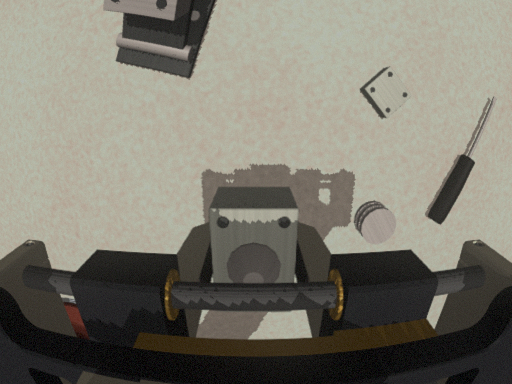

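Wrist view: block squarely held between the pads, with its top in view around (252,250). Carrying it to hover above the vise, tilted.

Call:
servo_tool --commands '[{"gripper": -1,"linear": [0.027,0.04,0.03],"delta_rot": [2.3,-5.4,-3.4]},{"gripper": -1,"linear": [0.054,0.08,0.04],"delta_rot": [4.7,-10.8,-6.8]},{"gripper": -1,"linear": [0.081,0.12,0.04],"delta_rot": [7,-16.2,-10.3]},{"gripper": -1,"linear": [0.108,0.16,0.04],"delta_rot": [9.4,-21.6,-13.7]},{"gripper": -1,"linear": [0.135,0.198,0.035],"delta_rot": [11.7,-27.1,-17.1]}]'

```text
time_s: 4.68
tcp_pos: [0.5826, 0.103, 0.2157]
tool_rot: [-0.033, 0.959, 0.12, 0.256]
force: [0.9, -0.1, -4.6]
gripper_width: 0.475
```

Call:
servo_tool --commands '[{"gripper": -1,"linear": [0,0,0],"delta_rot": [0,0,0]},{"gripper": -1,"linear": [0,0,0],"delta_rot": [0,0,0]}]'

```text
time_s: 4.92
tcp_pos: [0.5802, 0.1024, 0.2128]
tool_rot: [-0.032, 0.96, 0.12, 0.252]
force: [0.1, -0.9, -3.3]
gripper_width: 0.472
```

```bash
cat > st.py <<'E'
from h import *
from scipy.spatial.transform import Rotation as R
np.set_printoptions(precision=4,suppress=True)
org=np.array([.6554,.1215,.130]);Rb=R.from_euler('ZY',[np.radians(14.4),-np.pi/6]).as_matrix()
o=arm.get_obs();q=o['tool_rot'];cur=R.from_quat([*q[1:],q[0]]);Rt=R.from_matrix(Rb@np.diag([1,-1,-1]))
print("t",o['time_s'],"tcp bed mm",1e3*Rb.T@(o['tcp_pos']-org),"rot corr",np.degrees((Rt*cur.inv()).as_rotvec()),"F bed",Rb.T@o['force'],"w",o['gripper_width'],"qv",abs(o['qvel']).max())
print(o['joint_positions'])
E
python3 st.py; python3 - <<'E'
from h import *
for n in("scene","side"): cv2.imwrite(f"pics/{n}1.png",arm.get_image(n)[:,:,::-1])
a=cv2.imread("pics/scene1.png");b=cv2.imread("pics/side1.png")
r=lambda m,x,y:cv2.resize(m[y:y+150,x:x+100],None,fx=4,fy=4,interpolation=2)
cv2.imwrite("pics/k1.png",np.hstack([r(a,310,130),r(b,165,160)]))
E
```

```text
t 4.925 tcp bed mm [-25.7845   0.2344 110.5082] rot corr [ 0.0685 -0.5214  0.1249] F bed [-1.7825 -0.8938 -2.7712] w 0.4720447181004142 qv 0.042384914596031234
[-0.1282  0.3532 -0.0923  2.0767  0.0502  0.1992 -1.575 ]
```

View pics/k1.png

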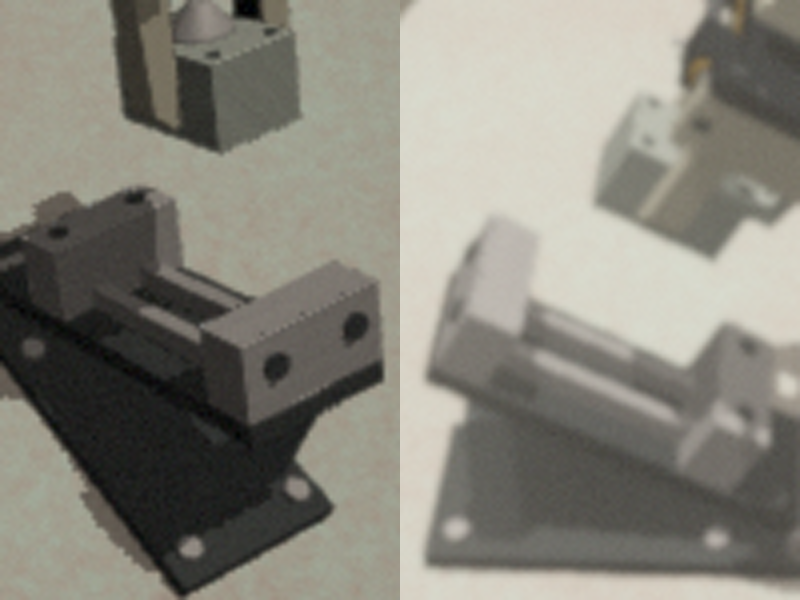

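Block held, nozzle up, with its long axis along the slope, above the open gap. Lowering it square to the bed, short of the fixed jaw.

Call:
servo_tool --commands '[{"gripper": -1,"linear": [0.0055,0.0014,-0.026],"delta_rot": [0,-0.3,0]},{"gripper": -1,"linear": [0.0109,0.0028,-0.0518],"delta_rot": [0,-0.5,0]},{"gripper": -1,"linear": [0.021,0.0055,-0.07],"delta_rot": [0,-0.5,0]},{"gripper": -1,"linear": [0.0332,0.0085,-0.0916],"delta_rot": [0,-0.5,0]},{"gripper": -1,"linear": [0.0332,0.0085,-0.0916],"delta_rot": [0,-0.5,0]}]'

```text
time_s: 5.65
tcp_pos: [0.6192, 0.1079, 0.1278]
tool_rot: [-0.031, 0.96, 0.117, 0.253]
force: [-0.3, 0.4, -3.7]
gripper_width: 0.47
```

Call:
servo_tool --commands '[{"gripper": -1,"linear": [0,0,0],"delta_rot": [0,0,0]}]'

```text
time_s: 5.78
tcp_pos: [0.6189, 0.1067, 0.1283]
tool_rot: [-0.03, 0.96, 0.117, 0.253]
force: [-0.1, 1.0, -4.2]
gripper_width: 0.471
```

```bash
python3 st.py; python3 - <<'E'
from h import *
for n in("scene","side"): cv2.imwrite(f"pics/{n}2.png",arm.get_image(n)[:,:,::-1])
a=cv2.imread("pics/scene2.png");b=cv2.imread("pics/side2.png")
r=lambda m,x,y:cv2.resize(m[y:y+120,x:x+80],None,fx=5,fy=5,interpolation=2)
cv2.imwrite("pics/k2.png",np.hstack([r(a,320,140),r(b,170,180)]))
E
```

```text
t 5.775 tcp bed mm [-34.6693  -5.2814  18.0006] rot corr [ 0.1675 -0.4962  0.5408] F bed [-1.9407  0.9894 -3.6851] w 0.47091723682577924 qv 0.01615793111477977
[-0.1611  0.5419 -0.0472  2.0706  0.1252  0.0156 -1.6485]
```

View pics/k2.png

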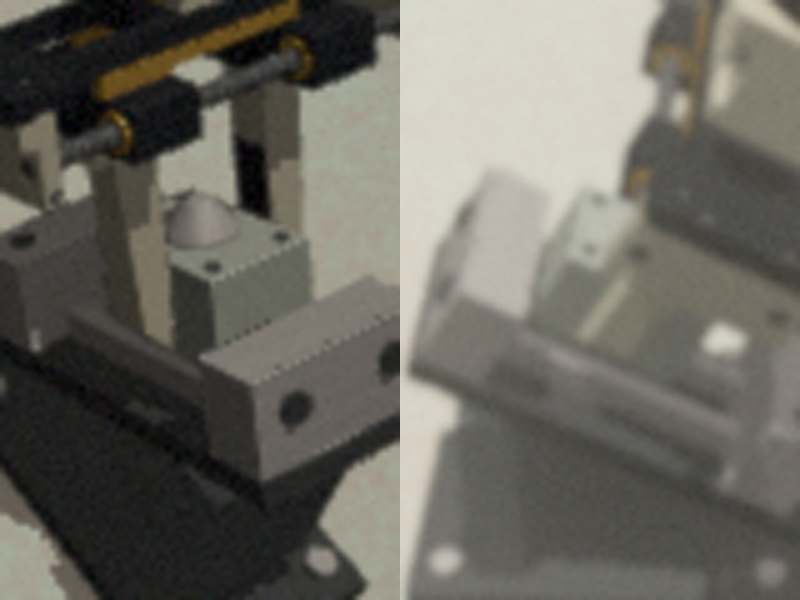

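View: block hangs just above the parallels between the jaws, near the fixed jaw. But joint 6 is at 0.016, right at its 0.01 limit, so the arm can't finish this pose. I'll go back, set the block down, and regrip it with the tool pitched 15° relative to the block. That leaves the wrist room at the vise.

Call:
servo_tool --commands '[{"gripper": -1,"linear": [-0.008,-0.001,0.02],"delta_rot": [0,0,0]},{"gripper": -1,"linear": [-0.02,-0.004,0.05],"delta_rot": [0,0,0]},{"gripper": -1,"linear": [-0.036,-0.006,0.09],"delta_rot": [0,0,0]},{"gripper": -1,"linear": [-0.05,-0.03,0.09],"delta_rot": [-2,5,3]},{"gripper": -1,"linear": [-0.07,-0.06,0.085],"delta_rot": [-4,10,6]}]'

```text
time_s: 6.5
tcp_pos: [0.5488, 0.0467, 0.2158]
tool_rot: [-0.02, 0.971, 0.174, 0.163]
force: [0.3, -0.5, -3.8]
gripper_width: 0.472
```

```bash
cat > tb.py <<'E'
from h import *
import sys
from scipy.spatial.transform import Rotation as R
np.set_printoptions(precision=4,suppress=True)
# target: tcp position, yaw, tilt(tip forward deg)
def go(pos,yaw,tilt):
    o=arm.get_obs();q=o['tool_rot'];cur=R.from_quat([*q[1:],q[0]])
    T=R.from_euler('ZY',[yaw,-tilt],degrees=True)*R.from_matrix(np.diag([1.,-1,-1]))
    print("t",o['time_s'],"shift",np.array(pos)-o['tcp_pos'],"rot",np.degrees((T*cur.inv()).as_rotvec()),"w",o['gripper_width'],"F",o['force'],"q",o['joint_positions'])
go([float(v) for v in sys.argv[1:4]],float(sys.argv[4]),float(sys.argv[5]))
E
python3 tb.py .4445 -.095 .12 32 0
```

```text
t 6.5 shift [-0.1043 -0.1417 -0.0958] rot [-7.3747 17.4496 11.5544] w 0.47245393184784573 F [ 0.3411 -0.5065 -3.8213] q [ 0.132   0.3482 -0.2896  1.9937  0.089   0.4885 -1.4125]
```

Call:
servo_tool --commands '[{"gripper": -1,"linear": [-0.026,-0.036,0],"delta_rot": [-1.8,4.4,2.9]},{"gripper": -1,"linear": [-0.052,-0.071,-0.01],"delta_rot": [-3.7,8.7,5.8]},{"gripper": -1,"linear": [-0.078,-0.106,-0.04],"delta_rot": [-5.5,13.1,8.7]},{"gripper": -1,"linear": [-0.104,-0.142,-0.08],"delta_rot": [-7.4,17.4,11.6]},{"gripper": -1,"linear": [-0.104,-0.142,-0.1],"delta_rot": [-7.4,17.4,11.6]}]'

```text
time_s: 7.12
tcp_pos: [0.443, -0.0987, 0.1149]
tool_rot: [0.001, 0.962, 0.273, -0.001]
force: [1.2, -0.2, -3.2]
gripper_width: 0.472
```

Call:
servo_tool --commands '[{"gripper": -1,"linear": [0,0,-0.01],"delta_rot": [0,0,0]},{"gripper": -1,"linear": [0,0,-0.02],"delta_rot": [0,0,0]},{"gripper": -1,"linear": [0,0,-0.02],"delta_rot": [0,0,0]}]'

```text
time_s: 7.5
tcp_pos: [0.4432, -0.0983, 0.095]
tool_rot: [0.001, 0.962, 0.274, -0.0]
force: [-0.2, 0.3, -3.2]
gripper_width: 0.47
```

```bash
python3 tb.py .4445 -.095 .009 32 0
```

```text
t 7.5 shift [ 0.0013  0.0033 -0.086 ] rot [ 0.1302 -0.0113  0.2151] w 0.4703209367521762 F [-0.2129  0.3244 -3.1537] q [ 0.3426  0.5187 -0.248   2.1061  0.2423  0.543  -1.0984]
```

Call:
servo_tool --commands '[{"gripper": -1,"linear": [0,0,-0.04],"delta_rot": [0,0,0]},{"gripper": -1,"linear": [0,0,-0.07],"delta_rot": [0,0,0]},{"gripper": -1,"linear": [0,0,-0.082],"delta_rot": [0,0,0]},{"gripper": -1,"linear": [0,0,-0.086],"delta_rot": [0,0,0]},{"gripper": -1,"linear": [0,0,-0.086],"delta_rot": [0,0,0]}]'

```text
time_s: 8.12
tcp_pos: [0.4441, -0.0983, 0.0097]
tool_rot: [0.001, 0.962, 0.274, 0.0]
force: [-0.4, 0.6, -3.9]
gripper_width: 0.47
```

Call:
servo_tool --commands '[{"gripper": -1,"linear": [0,0,-0.001],"delta_rot": [0,0,0]},{"gripper": 1,"linear": [0,0,-0.001],"delta_rot": [0,0,0]},{"gripper": 1,"linear": [0,0,-0.001],"delta_rot": [0,0,0]},{"gripper": 1,"linear": [0,0,0.0],"delta_rot": [0,0,0]},{"gripper": 1,"linear": [0,0,0.0],"delta_rot": [0,0,0]}]'

```text
time_s: 8.75
tcp_pos: [0.4442, -0.0983, 0.0099]
tool_rot: [0.002, 0.962, 0.274, 0.001]
force: [-0.3, 0.2, -0.3]
gripper_width: 0.855
```

```bash
python3 tb.py .4430 -.0985 .06 32 -15
```

```text
t 8.75 shift [-0.0012 -0.0002  0.0501] rot [-7.7773 12.8523  0.1846] w 0.85474707927003 F [-0.323   0.1537 -0.2553] q [ 0.2712  0.6809 -0.1517  2.1644  0.3203  0.3145 -1.1683]
```

Call:
servo_tool --commands '[{"gripper": 1,"linear": [-0.002,-0.001,0.001],"delta_rot": [-3.9,6.4,0]},{"gripper": 1,"linear": [-0.005,-0.003,0.001],"delta_rot": [-7.8,12.9,0]},{"gripper": 1,"linear": [-0.005,-0.003,0.001],"delta_rot": [-7.8,12.9,0]},{"gripper": 1,"linear": [-0.005,-0.003,0.001],"delta_rot": [-7.8,12.9,0]}]'

```text
time_s: 9.25
tcp_pos: [0.4381, -0.1018, 0.0108]
tool_rot: [0.036, 0.953, 0.271, -0.126]
force: [-0.2, 0.3, -0.7]
gripper_width: 0.998
```

```bash
python3 tb.py .4392 -.1013 .009 32 -15
```

```text
t 9.25 shift [ 0.0011  0.0005 -0.0018] rot [ 0.0233 -0.0621  0.2213] w 0.9979732233548707 F [-0.1676  0.2969 -0.7062] q [ 0.1091  0.7381 -0.0574  2.0134  0.3238  0.6332 -1.2386]
```

Call:
servo_tool --commands '[{"gripper": 1,"linear": [0.001,0.0005,-0.002],"delta_rot": [0,0,0.2]},{"gripper": -1,"linear": [0.001,0.0005,-0.002],"delta_rot": [0,0,0.2]},{"gripper": -1,"linear": [0.001,0.0005,-0.002],"delta_rot": [0,0,0.2]},{"gripper": -1,"linear": [0.001,0.0005,-0.002],"delta_rot": [0,0,0.2]},{"gripper": -1,"linear": [0.001,0.0005,-0.002],"delta_rot": [0,0,0.2]}]'

```text
time_s: 9.88
tcp_pos: [0.4391, -0.1013, 0.0088]
tool_rot: [0.036, 0.953, 0.273, -0.126]
force: [-0.4, -0.4, -0.0]
gripper_width: 0.615
```

Call:
servo_tool --commands '[{"gripper": -1,"linear": [0,0,0],"delta_rot": [0,0,0]},{"gripper": -1,"linear": [0,0,0],"delta_rot": [0,0,0]},{"gripper": -1,"linear": [0,0,0],"delta_rot": [0,0,0]},{"gripper": -1,"linear": [0,0,0],"delta_rot": [0,0,0]}]'

```text
time_s: 10.38
tcp_pos: [0.4393, -0.1014, 0.0088]
tool_rot: [0.036, 0.953, 0.273, -0.126]
force: [0.6, 0.8, -0.2]
gripper_width: 0.473
```

Call:
servo_tool --commands '[{"gripper": -1,"linear": [0,0,0.04],"delta_rot": [0,0,0]},{"gripper": -1,"linear": [0,0,0.09],"delta_rot": [0,0,0]},{"gripper": -1,"linear": [0,0,0.14],"delta_rot": [0,0,0]},{"gripper": -1,"linear": [0,0,0.18],"delta_rot": [0,0,0]},{"gripper": -1,"linear": [0,0,0.2],"delta_rot": [0,0,0]}]'

```text
time_s: 11.0
tcp_pos: [0.4395, -0.1012, 0.2104]
tool_rot: [0.036, 0.953, 0.273, -0.125]
force: [-0.2, 0.5, -3.5]
gripper_width: 0.47
```

```bash
python3 tb.py .5750 .100 .21 14.4 15
```

```text
t 11.0 shift [ 0.1355  0.2012 -0.0004] rot [ 11.8787 -27.5814 -17.1546] w 0.4702370193295175 F [-0.2346  0.4817 -3.5046] q [ 0.1591  0.4266 -0.1276  1.8415  0.2225  1.1043 -1.0989]
```

Call:
servo_tool --commands '[{"gripper": -1,"linear": [0.027,0.04,0],"delta_rot": [2.4,-5.5,-3.4]},{"gripper": -1,"linear": [0.054,0.08,0],"delta_rot": [4.7,-11,-6.9]},{"gripper": -1,"linear": [0.081,0.12,0],"delta_rot": [7.1,-16.5,-10.3]},{"gripper": -1,"linear": [0.108,0.16,0],"delta_rot": [9.5,-22.1,-13.7]},{"gripper": -1,"linear": [0.135,0.201,0],"delta_rot": [11.9,-27.6,-17.2]}]'

```text
time_s: 11.62
tcp_pos: [0.5736, 0.1002, 0.2091]
tool_rot: [-0.017, 0.984, 0.122, 0.129]
force: [-0.3, -0.5, -3.5]
gripper_width: 0.472
```

Call:
servo_tool --commands '[{"gripper": -1,"linear": [0,0,0],"delta_rot": [0,0,0]},{"gripper": -1,"linear": [0,0,0],"delta_rot": [0,0,0]}]'

```text
time_s: 11.88
tcp_pos: [0.5718, 0.0994, 0.2076]
tool_rot: [-0.016, 0.984, 0.123, 0.127]
force: [-0.2, -0.2, -3.3]
gripper_width: 0.473
```

```bash
python3 - <<'E'
import re
s=open('st.py').read()
s=s.replace("Rt=R.from_matrix(Rb@np.diag([1,-1,-1]))","Rt=R.from_euler('ZY',[14.4,-15],degrees=True)*R.from_matrix(np.diag([1.,-1,-1]))")
s+="""
import sys
for a in sys.argv[1:]:
    p=np.array([float(v) for v in a.split(',')])/1e3
    print(a,"world shift",org+Rb@p-o['tcp_pos'])
"""
open('st.py','w').write(s)
E
python3 st.py -45,0,60 -45,0,16
```

```text
t 11.875 tcp bed mm [-36.0959  -0.6047 110.4138] rot corr [ 0.033  -0.3164  0.1942] F bed [-1.8887 -0.0894 -2.7533] w 0.4729996611858792 qv 0.019905544497188527
[-0.1082  0.4123 -0.1338  1.8759  0.0825  0.6017 -1.6089]
-45,0,60 world shift [ 0.0168  0.0049 -0.0481]
-45,0,16 world shift [ 0.0381  0.0104 -0.0862]
```

j6 now has room (0.60).

Call:
servo_tool --commands '[{"gripper": -1,"linear": [0.0084,0.0025,-0.024],"delta_rot": [0,-0.3,0.2]},{"gripper": -1,"linear": [0.0168,0.0049,-0.048],"delta_rot": [0,-0.3,0.2]},{"gripper": -1,"linear": [0.028,0.008,-0.068],"delta_rot": [0,-0.3,0.2]},{"gripper": -1,"linear": [0.038,0.0104,-0.086],"delta_rot": [0,-0.3,0.2]},{"gripper": -1,"linear": [0.038,0.0104,-0.086],"delta_rot": [0,-0.3,0.2]}]'

```text
time_s: 12.5
tcp_pos: [0.6087, 0.1078, 0.1195]
tool_rot: [-0.015, 0.984, 0.123, 0.127]
force: [-0.3, -0.0, -3.8]
gripper_width: 0.474
```

Call:
servo_tool --commands '[{"gripper": -1,"linear": [0,0,0],"delta_rot": [0,0,0]}]'

```text
time_s: 12.62
tcp_pos: [0.6086, 0.1068, 0.1199]
tool_rot: [-0.015, 0.984, 0.123, 0.127]
force: [0.4, 0.3, -3.6]
gripper_width: 0.471
```

```bash
python3 st.py -45,0,11 -45,0,8
```

```text
t 12.625 tcp bed mm [-47.4447  -2.6061  15.7666] rot corr [ 0.168  -0.3039  0.1909] F bed [-1.4367  0.2052 -3.3703] w 0.47119295503228403 qv 0.010904718934750248
[-0.1369  0.581  -0.1016  1.8739  0.1159  0.4354 -1.6363]
-45,0,11 world shift [ 0.0037  0.0036 -0.0029]
-45,0,8 world shift [ 0.0052  0.004  -0.0055]
```

Call:
servo_tool --commands '[{"gripper": -1,"linear": [0.001,0.0025,-0.0015],"delta_rot": [0.1,-0.3,0.2]},{"gripper": -1,"linear": [0.0015,0.0033,-0.003],"delta_rot": [0.1,-0.3,0.2]},{"gripper": -1,"linear": [0.002,0.0033,-0.0043],"delta_rot": [0.1,-0.3,0.2]},{"gripper": -1,"linear": [0.002,0.0033,-0.0043],"delta_rot": [0.1,-0.3,0.2]}]'

```text
time_s: 13.12
tcp_pos: [0.6106, 0.1102, 0.1156]
tool_rot: [-0.016, 0.984, 0.124, 0.129]
force: [0.4, 0.0, -3.4]
gripper_width: 0.469
```

```bash
python3 st.py -45,0,8
```

```text
t 13.125 tcp bed mm [-47.2269   0.1809  10.6742] rot corr [ 0.0688 -0.0062 -0.0159] F bed [-1.3508 -0.0984 -3.1261] w 0.4688097587516314 qv 0.001851791749720675
[-0.1427  0.589  -0.1     1.8757  0.118   0.4201 -1.6391]
-45,0,8 world shift [ 0.0032  0.0006 -0.0012]
```

Call:
servo_tool --commands '[{"gripper": -1,"linear": [0.0005,0.0001,-0.0009],"delta_rot": [0,0,0]},{"gripper": -1,"linear": [0.001,0.0002,-0.0018],"delta_rot": [0,0,0]},{"gripper": -1,"linear": [0.001,0.0002,-0.0018],"delta_rot": [0,0,0]}]'

```text
time_s: 13.5
tcp_pos: [0.6115, 0.1103, 0.1141]
tool_rot: [-0.016, 0.984, 0.124, 0.129]
force: [-1.2, -0.5, -0.5]
gripper_width: 0.471
```

Call:
servo_tool --commands '[{"gripper": -1,"linear": [0.0005,0.0001,-0.0009],"delta_rot": [0,0,0]},{"gripper": -1,"linear": [0.0005,0.0001,-0.0009],"delta_rot": [0,0,0]}]'

```text
time_s: 13.75
tcp_pos: [0.6115, 0.1104, 0.1141]
tool_rot: [-0.016, 0.984, 0.125, 0.129]
force: [-5.0, -1.2, 5.4]
gripper_width: 0.472
```

```bash
python3 st.py -45,0,8
```

```text
t 13.75 tcp bed mm [-47.1709   0.1512   8.8209] rot corr [ 0.085  -0.0227 -0.0198] F bed [-1.7192  0.1101  7.2356] w 0.4720938962653848 qv 0.0017180554727903516
[-0.1434  0.5926 -0.0992  1.8741  0.1185  0.4185 -1.6395]
-45,0,8 world shift [0.0023 0.0004 0.0004]
```

Call:
servo_tool --commands '[{"gripper": -1,"linear": [0.0027,0.0007,0.0006],"delta_rot": [0,0,0]},{"gripper": -1,"linear": [0.0053,0.0014,0.0021],"delta_rot": [0,0,0]},{"gripper": -1,"linear": [0.007,0.0018,0.0036],"delta_rot": [0,0,0]},{"gripper": -1,"linear": [0.007,0.0018,0.0036],"delta_rot": [0,0,0]}]'

```text
time_s: 14.25
tcp_pos: [0.6158, 0.1112, 0.1168]
tool_rot: [-0.015, 0.984, 0.125, 0.126]
force: [-5.8, -2.7, 0.7]
gripper_width: 0.471
```

```bash
python3 st.py
```

```text
t 14.25 tcp bed mm [-42.0494  -0.1121   8.9802] rot corr [ 0.1959 -0.3553 -0.0148] F bed [-5.1118 -1.2077  3.7307] w 0.4709618824139979 qv 0.0019504010826378413
[-0.143   0.5954 -0.1007  1.8541  0.1171  0.4419 -1.6378]
```

Call:
servo_tool --commands '[{"gripper": -1,"linear": [0.0035,0.001,0.002],"delta_rot": [0,-0.3,0]},{"gripper": -1,"linear": [0.0052,0.0014,0.003],"delta_rot": [0,-0.3,0]},{"gripper": -1,"linear": [0.0052,0.0014,0.003],"delta_rot": [0,-0.3,0]}]'

```text
time_s: 14.62
tcp_pos: [0.6208, 0.1126, 0.1197]
tool_rot: [-0.015, 0.984, 0.125, 0.129]
force: [-3.1, -1.2, -0.1]
gripper_width: 0.47
```

```bash
python3 st.py
```

```text
t 14.625 tcp bed mm [-36.0684  -0.0596   8.9037] rot corr [ 0.209  -0.0892 -0.0191] F bed [-2.9244 -0.3634  1.5842] w 0.4700209122558372 qv 0.004498025632414248
[-0.1451  0.5963 -0.0997  1.8413  0.1175  0.4493 -1.6383]
```

Call:
servo_tool --commands '[{"gripper": -1,"linear": [0.0017,0.0004,0.0008],"delta_rot": [0,-0.1,0]},{"gripper": -1,"linear": [0.003,0.0008,0.0014],"delta_rot": [0,-0.1,0]},{"gripper": -1,"linear": [0.003,0.0008,0.0014],"delta_rot": [0,-0.1,0]}]'

```text
time_s: 15.0
tcp_pos: [0.6211, 0.1126, 0.1199]
tool_rot: [-0.014, 0.984, 0.125, 0.126]
force: [-7.7, -1.2, 0.4]
gripper_width: 0.472
```

```bash
python3 st.py
```

```text
t 15.0 tcp bed mm [-35.6776  -0.1091   8.993 ] rot corr [ 0.3172 -0.3347 -0.0313] F bed [-6.489   0.728   4.2315] w 0.47192231472229934 qv 0.002262391691403102
[-0.1458  0.5974 -0.0995  1.836   0.1175  0.4581 -1.6382]
```

Call:
servo_tool --commands '[{"gripper": -1,"linear": [0.003,0.0008,0.0014],"delta_rot": [0,-0.3,0]},{"gripper": -1,"linear": [0.0042,0.0011,0.0018],"delta_rot": [0,-0.3,0]},{"gripper": -1,"linear": [0.0042,0.0011,0.0018],"delta_rot": [0,-0.3,0]},{"gripper": -1,"linear": [0.0042,0.0011,0.0018],"delta_rot": [0,-0.3,0]}]'

```text
time_s: 15.5
tcp_pos: [0.6211, 0.1125, 0.12]
tool_rot: [-0.013, 0.984, 0.125, 0.124]
force: [-10.2, -3.1, 1.5]
gripper_width: 0.47
```

```bash
python3 st.py; python3 - <<'E'
from h import *
for n in("scene","side"): cv2.imwrite(f"pics/{n}3.png",arm.get_image(n)[:,:,::-1])
a=cv2.imread("pics/scene3.png");b=cv2.imread("pics/side3.png")
r=lambda m,x,y:cv2.resize(m[y:y+120,x:x+80],None,fx=5,fy=5,interpolation=2)
cv2.imwrite("pics/k3.png",np.hstack([r(a,320,140),r(b,170,180)]))
E
```

```text
t 15.5 tcp bed mm [-35.7202  -0.164    9.1139] rot corr [ 0.4737 -0.5704 -0.0372] F bed [-8.4366 -0.4425  6.586 ] w 0.4702931688344966 qv 0.0021183786098707223
[-0.1477  0.5983 -0.098   1.832   0.1183  0.4658 -1.639 ]
```

View pics/k3.png

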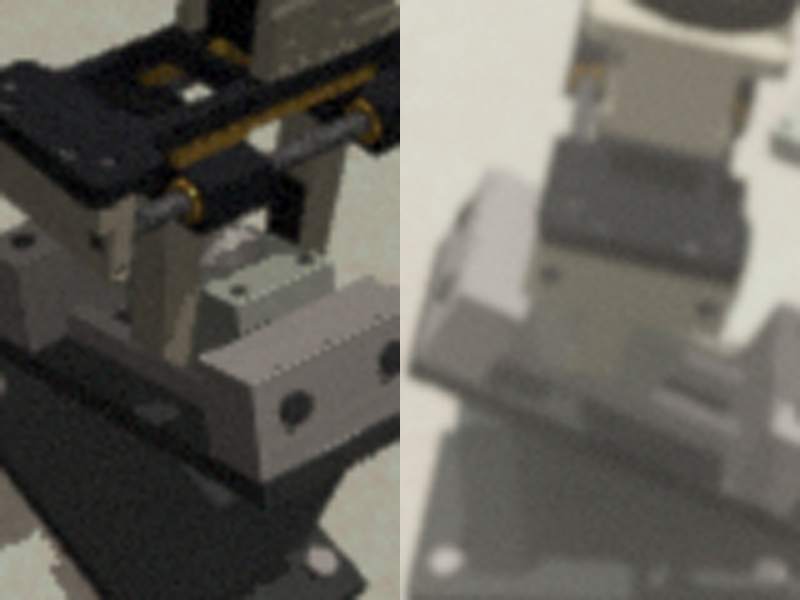

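View: block's end is flush on the fixed jaw, between the pads and level with the parallels. Pressing a little harder along +x to be safely over 2 N.

Call:
servo_tool --commands '[{"gripper": -1,"linear": [0.004,0.001,0.0024],"delta_rot": [0,-0.6,0]},{"gripper": -1,"linear": [0.0076,0.0019,0.0045],"delta_rot": [0,-0.6,0]},{"gripper": -1,"linear": [0.0076,0.0019,0.0045],"delta_rot": [0,-0.6,0]},{"gripper": -1,"linear": [0.0076,0.0019,0.0045],"delta_rot": [0,-0.6,0]}]'

```text
time_s: 16.1
tcp_pos: [0.6208, 0.1124, 0.1203]
tool_rot: [-0.011, 0.985, 0.125, 0.12]
force: [-11.8, -2.8, -1.8]
gripper_width: 0.47
```

```bash
python3 st.py
```

```text
t 16.1 tcp bed mm [-35.8149  -0.2442   9.4936] rot corr [ 0.7521 -1.0038 -0.0324] F bed [-11.4558   0.2554   4.4892] w 0.46981703093610877 qv 0.0016121977483104487
[-0.1512  0.5997 -0.0953  1.8248  0.1194  0.48   -1.6405]
```

Call:
servo_tool --commands '[{"gripper": -1,"linear": [0.001,0,0],"delta_rot": [0,0,0]},{"gripper": 0.1,"linear": [0,0,0],"delta_rot": [0,0,0]},{"gripper": 0.1,"linear": [0,0,0],"delta_rot": [0,0,0]},{"gripper": 0.1,"linear": [0,0,0],"delta_rot": [0,0,0]},{"gripper": 0.1,"linear": [0,0,0],"delta_rot": [0,0,0]}]'

```text
time_s: 16.73
tcp_pos: [0.6214, 0.1125, 0.1206]
tool_rot: [-0.011, 0.985, 0.125, 0.121]
force: [-0.5, 0.1, 0.5]
gripper_width: 0.549
```

Call:
servo_tool --commands '[{"gripper": 0.6,"linear": [0,0,0],"delta_rot": [0,0,0]},{"gripper": 0.6,"linear": [0,0,0],"delta_rot": [0,0,0]},{"gripper": 0.6,"linear": [0,0,0],"delta_rot": [0,0,0]}]'

```text
time_s: 17.1
tcp_pos: [0.6214, 0.1125, 0.1206]
tool_rot: [-0.011, 0.985, 0.125, 0.121]
force: [-0.5, -0.6, 0.4]
gripper_width: 0.786
```

```bash
python3 st.py; python3 - <<'E'
from h import *
cv2.imwrite("pics/scene4.png",arm.get_image("scene")[:,:,::-1]);cv2.imwrite("pics/side4.png",arm.get_image("side")[:,:,::-1])
E
```

```text
t 17.1 tcp bed mm [-35.1247  -0.2529   9.4313] rot corr [ 0.7331 -0.9321 -0.0296] F bed [-0.3356 -0.4463  0.6604] w 0.7863416576729254 qv 0.0021949813790975437
[-0.1512  0.5997 -0.0954  1.824   0.1194  0.4795 -1.6406]
```

Call:
servo_tool --commands '[{"gripper": 0.6,"linear": [-0.005,-0.001,0.02],"delta_rot": [0,0,0]},{"gripper": 0.6,"linear": [-0.012,-0.003,0.045],"delta_rot": [0,0,0]},{"gripper": 0.6,"linear": [-0.022,-0.006,0.085],"delta_rot": [0,0,0]},{"gripper": -1,"linear": [-0.035,-0.01,0.12],"delta_rot": [0,0,0]},{"gripper": -1,"linear": [-0.08,-0.02,0.12],"delta_rot": [0,0,0]}]'

```text
time_s: 17.82
tcp_pos: [0.5444, 0.0933, 0.2441]
tool_rot: [-0.012, 0.984, 0.125, 0.125]
force: [-0.9, 0.2, -0.5]
gripper_width: 0.634
```

Call:
servo_tool --commands '[{"gripper": -1,"linear": [-0.05,-0.013,0],"delta_rot": [0,0,0]},{"gripper": -1,"linear": [-0.1,-0.026,0],"delta_rot": [0,0,0]},{"gripper": -1,"linear": [-0.1,-0.026,0],"delta_rot": [0,0,0]},{"gripper": -1,"linear": [-0.1,-0.026,0],"delta_rot": [0,0,0]}]'

```text
time_s: 18.32
tcp_pos: [0.4456, 0.0675, 0.2449]
tool_rot: [-0.012, 0.984, 0.125, 0.127]
force: [-0.0, 1.1, 0.2]
gripper_width: 0.206
```

```bash
python3 st.py -170,0,70 -160,0,10; python3 - <<'E'
from h import *
for n in("scene","side"): cv2.imwrite(f"pics/{n}5.png",arm.get_image(n)[:,:,::-1])
a=cv2.imread("pics/scene5.png");b=cv2.imread("pics/side5.png")
r=lambda m,x,y:cv2.resize(m[y:y+120,x:x+80],None,fx=5,fy=5,interpolation=2)
cv2.imwrite("pics/k5.png",np.hstack([r(a,310,150),r(b,185,180)]))
E
```

```text
t 18.325 tcp bed mm [-130.1368   -0.1107  207.8063] rot corr [ 0.5806 -0.2639 -0.021 ] F bed [0.3263 1.0721 0.0242] w 0.20607956995533153 qv 0.030104008829327122
[-0.0624  0.1678 -0.1547  2.1225  0.0426  0.5987 -1.5618]
-170,0,70 world shift [ 0.0333  0.0087 -0.1393]
-160,0,10 world shift [ 0.0707  0.0183 -0.1862]
```

View pics/k5.png

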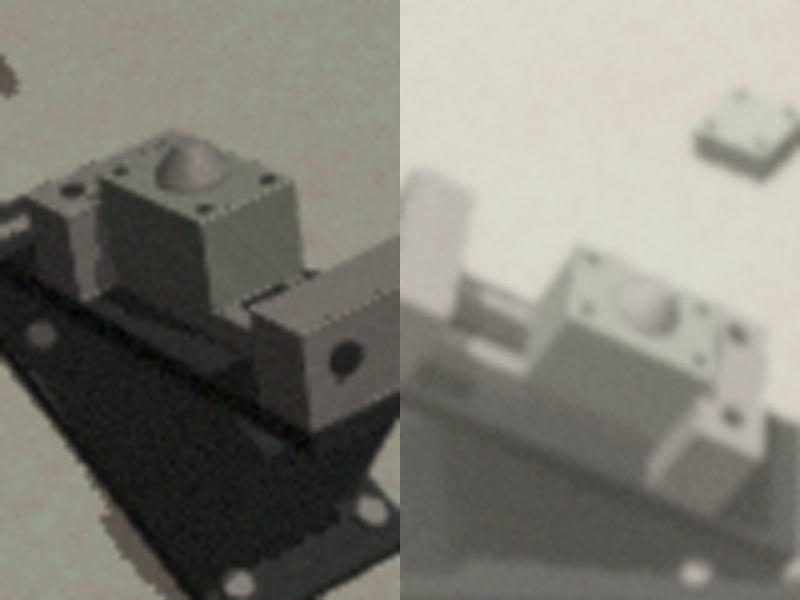

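View: block slid back square against the sliding jaw, flat and nozzle up. Bringing the shut gripper down behind the sliding jaw.

Call:
servo_tool --commands '[{"gripper": -1,"linear": [0.008,0.002,-0.04],"delta_rot": [0,0,0]},{"gripper": -1,"linear": [0.016,0.004,-0.08],"delta_rot": [0,0,0]},{"gripper": -1,"linear": [0.024,0.006,-0.11],"delta_rot": [0,0,0]},{"gripper": -1,"linear": [0.033,0.0087,-0.139],"delta_rot": [0,0,0]},{"gripper": -1,"linear": [0.033,0.0087,-0.139],"delta_rot": [0,0,0]}]'

```text
time_s: 19.05
tcp_pos: [0.4794, 0.0769, 0.1035]
tool_rot: [-0.012, 0.984, 0.126, 0.124]
force: [-1.3, -0.2, 0.4]
gripper_width: 0.008
```

```bash
python3 st.py -168,0,40 -165,0,12
```

```text
t 19.05 tcp bed mm [-170.5358    0.5898   67.8052] rot corr [ 0.6143 -0.5286 -0.0836] F bed [-0.9909  0.1508  0.9787] w 0.00792671895959696 qv 0.06384001753924286
[-0.1495  0.4634 -0.0709  2.2314  0.1452  0.1994 -1.6646]
-168,0,40 world shift [ 0.0157  0.0034 -0.0228]
-165,0,12 world shift [ 0.0318  0.0076 -0.0456]
```

Call:
servo_tool --commands '[{"gripper": -1,"linear": [0.008,0.002,-0.011],"delta_rot": [-0.6,2.4,0]},{"gripper": -1,"linear": [0.0157,0.0035,-0.023],"delta_rot": [-1.2,4.7,0]},{"gripper": -1,"linear": [0.024,0.0055,-0.034],"delta_rot": [-1.2,4.7,0]},{"gripper": -1,"linear": [0.0318,0.0076,-0.0456],"delta_rot": [-1.2,4.7,0]},{"gripper": -1,"linear": [0.0318,0.0076,-0.0456],"delta_rot": [-1.2,4.7,0]}]'

```text
time_s: 19.68
tcp_pos: [0.5109, 0.0846, 0.0571]
tool_rot: [-0.007, 0.989, 0.126, 0.082]
force: [0.3, -0.0, 0.3]
gripper_width: 0.005
```

```bash
python3 st.py -155,0,12
```

```text
t 19.675 tcp bed mm [-165.5978    0.1502   11.4726] rot corr [ 1.8249 -5.2984 -0.1136] F bed [ 0.378  -0.0751  0.0901] w 0.0050414268984148155 qv 0.021307258285493205
[-0.1603  0.5999 -0.0669  2.1118  0.1457  0.2691 -1.6662]
-155,0,12 world shift [0.0087 0.0021 0.0058]
```

Call:
servo_tool --commands '[{"gripper": -1,"linear": [0.005,0.0012,0.003],"delta_rot": [0,0,0]},{"gripper": -1,"linear": [0.01,0.0025,0.0062],"delta_rot": [0,0,0]},{"gripper": -1,"linear": [0.015,0.0037,0.0092],"delta_rot": [0,0,0]},{"gripper": -1,"linear": [0.015,0.0037,0.0092],"delta_rot": [0,0,0]}]'

```text
time_s: 20.18
tcp_pos: [0.5229, 0.0874, 0.0655]
tool_rot: [-0.006, 0.989, 0.126, 0.079]
force: [-5.5, -1.9, -0.1]
gripper_width: 0.004
```

```bash
python3 st.py
```

```text
t 20.175 tcp bed mm [-150.7656   -0.0433   12.564 ] rot corr [ 1.9262 -5.667  -0.1075] F bed [-5.0969 -0.4665  2.8114] w 0.0038692226289866495 qv 0.01401664770079364
[-0.155   0.597  -0.0764  2.0675  0.1408  0.3235 -1.6615]
```

Call:
servo_tool --commands '[{"gripper": -1,"linear": [0.0042,0.0011,0.0022],"delta_rot": [0,-0.3,0]},{"gripper": -1,"linear": [0.0084,0.0022,0.0045],"delta_rot": [0,-0.3,0]},{"gripper": -1,"linear": [0.0126,0.0032,0.007],"delta_rot": [0,-0.3,0]},{"gripper": -1,"linear": [0.0168,0.0043,0.0095],"delta_rot": [0,-0.3,0]},{"gripper": -1,"linear": [0.0168,0.0043,0.0095],"delta_rot": [0,-0.3,0]}]'

```text
time_s: 20.8
tcp_pos: [0.5295, 0.0891, 0.0707]
tool_rot: [-0.004, 0.99, 0.126, 0.07]
force: [-9.8, -2.5, -7.4]
gripper_width: 0.006
```

```bash
python3 st.py
```

```text
t 20.8 tcp bed mm [-142.1972   -0.0519   13.5993] rot corr [ 2.2556 -6.6302 -0.0908] F bed [-12.4602   0.0652  -1.3289] w 0.005576663860478219 qv 0.007118013555229916
[-0.1539  0.5984 -0.0817  2.03    0.1364  0.3777 -1.6582]
```

Call:
servo_tool --commands '[{"gripper": -1,"linear": [0.008,0.002,0.004],"delta_rot": [0.2,-1,0]},{"gripper": -1,"linear": [0.0126,0.0032,0.006],"delta_rot": [0.2,-1,0]},{"gripper": -1,"linear": [0.0168,0.0043,0.0085],"delta_rot": [0.2,-1,0]},{"gripper": -1,"linear": [0.021,0.0054,0.011],"delta_rot": [0.2,-1,0]},{"gripper": -1,"linear": [0.021,0.0054,0.011],"delta_rot": [0.2,-1,0]}]'

```text
time_s: 21.42
tcp_pos: [0.5396, 0.0917, 0.0772]
tool_rot: [-0.003, 0.99, 0.126, 0.067]
force: [-12.8, -2.6, -4.9]
gripper_width: 0.005
```

```bash
python3 st.py
```

```text
t 21.425 tcp bed mm [-130.0037   -0.0789   14.0693] rot corr [ 2.4178 -7.0048 -0.0624] F bed [-13.7338   0.6272   2.2208] w 0.004690797797461558 qv 0.007770549779131967
[-0.1533  0.5995 -0.0856  1.9914  0.1327  0.4225 -1.6554]
```

Call:
servo_tool --commands '[{"gripper": -1,"linear": [0.008,0.002,0.0035],"delta_rot": [0.3,-1.3,0]},{"gripper": -1,"linear": [0.0126,0.0032,0.0055],"delta_rot": [0.3,-1.3,0]},{"gripper": -1,"linear": [0.0168,0.0043,0.008],"delta_rot": [0.3,-1.3,0]},{"gripper": -1,"linear": [0.021,0.0054,0.0105],"delta_rot": [0.3,-1.3,0]},{"gripper": -1,"linear": [0.021,0.0054,0.0105],"delta_rot": [0.3,-1.3,0]}]'

```text
time_s: 22.05
tcp_pos: [0.5492, 0.0942, 0.0831]
tool_rot: [-0.003, 0.99, 0.126, 0.065]
force: [-12.5, -2.3, -3.9]
gripper_width: 0.009
```

```bash
python3 st.py
```

```text
t 22.05 tcp bed mm [-118.4114   -0.0293   14.1517] rot corr [ 2.4869 -7.1222 -0.0391] F bed [-12.9601   0.9087   2.9899] w 0.008897390110118744 qv 0.0066602731547920286
[-0.1531  0.6009 -0.0886  1.9579  0.1298  0.4568 -1.6532]
```

Call:
servo_tool --commands '[{"gripper": -1,"linear": [0.008,0.002,0.0035],"delta_rot": [0.3,-1.3,0]},{"gripper": -1,"linear": [0.0126,0.0032,0.0055],"delta_rot": [0.3,-1.3,0]},{"gripper": -1,"linear": [0.0151,0.0039,0.007],"delta_rot": [0.3,-1.3,0]},{"gripper": -1,"linear": [0.0168,0.0043,0.008],"delta_rot": [0.3,-1.3,0]}]'

```text
time_s: 22.55
tcp_pos: [0.5541, 0.0955, 0.0861]
tool_rot: [-0.002, 0.99, 0.126, 0.064]
force: [-12.9, -2.0, -4.9]
gripper_width: 0.006
```

```bash
python3 st.py
```

```text
t 22.55 tcp bed mm [-112.5681   -0.0304   14.2773] rot corr [ 2.5806 -7.3254 -0.0135] F bed [-13.7602   1.2311   2.2308] w 0.0060972422190114246 qv 0.04268122247893443
[-0.1536  0.6026 -0.0896  1.9387  0.1282  0.4784 -1.6522]
```

Call:
servo_tool --commands '[{"gripper": -1,"linear": [0.01,0.0026,0.005],"delta_rot": [0.3,-1.3,0]},{"gripper": -1,"linear": [0.0126,0.0032,0.006],"delta_rot": [0.3,-1.3,0]},{"gripper": -1,"linear": [0.0134,0.0034,0.0065],"delta_rot": [0.3,-1.3,0]},{"gripper": -1,"linear": [0.0134,0.0034,0.0065],"delta_rot": [0.3,-1.3,0]}]'

```text
time_s: 23.05
tcp_pos: [0.5563, 0.096, 0.0877]
tool_rot: [-0.002, 0.99, 0.126, 0.063]
force: [-11.5, -2.5, -5.8]
gripper_width: 0.006
```

```bash
python3 st.py
```

```text
t 23.05 tcp bed mm [-109.7919   -0.0089   14.5692] rot corr [ 2.6466 -7.4332  0.0019] F bed [-13.0443   0.4519   0.8517] w 0.005725244502267598 qv 0.001864329314788835
[-0.1543  0.603  -0.0898  1.9294  0.1276  0.4893 -1.652 ]
```

Call:
servo_tool --commands '[{"gripper": -1,"linear": [0.01,0.0026,0.0045],"delta_rot": [0.3,-1.4,0]},{"gripper": -1,"linear": [0.0134,0.0034,0.006],"delta_rot": [0.3,-1.4,0]},{"gripper": -1,"linear": [0.0143,0.0037,0.0065],"delta_rot": [0.3,-1.4,0]},{"gripper": -1,"linear": [0.0143,0.0037,0.0065],"delta_rot": [0.3,-1.4,0]}]'

```text
time_s: 23.55
tcp_pos: [0.557, 0.0962, 0.0883]
tool_rot: [-0.001, 0.99, 0.126, 0.06]
force: [-14.1, -3.5, -6.0]
gripper_width: 0.003
```

```bash
python3 st.py
```

```text
t 23.55 tcp bed mm [-108.8314   -0.0323   14.6568] rot corr [ 2.7946 -7.7426  0.0345] F bed [-15.566    0.0692   2.0486] w 0.003349953388593623 qv 0.0023723405330705032
[-0.1558  0.6047 -0.089   1.9217  0.1273  0.5012 -1.6526]
```

Call:
servo_tool --commands '[{"gripper": -1,"linear": [0.0126,0.0032,0.006],"delta_rot": [0.3,-1.4,0]},{"gripper": -1,"linear": [0.0151,0.0039,0.007],"delta_rot": [0.3,-1.4,0]},{"gripper": -1,"linear": [0.0176,0.0045,0.0085],"delta_rot": [0.3,-1.4,0]},{"gripper": -1,"linear": [0.0176,0.0045,0.0085],"delta_rot": [0.3,-1.4,0]}]'

```text
time_s: 24.05
tcp_pos: [0.5568, 0.0961, 0.0885]
tool_rot: [0.001, 0.991, 0.125, 0.052]
force: [-17.6, -3.0, -10.4]
gripper_width: 0.005
```

```bash
python3 st.py
```

```text
t 24.05 tcp bed mm [-108.894    -0.0914   14.9685] rot corr [ 3.0836 -8.6192  0.0757] F bed [-20.5718   1.4576  -0.0762] w 0.004831045630665768 qv 0.004910076650059244
[-0.157   0.6089 -0.0891  1.9077  0.1258  0.5271 -1.652 ]
```

Call:
servo_tool --commands '[{"gripper": -1,"linear": [0.0151,0.0039,0.008],"delta_rot": [0.3,-1.4,0]},{"gripper": -1,"linear": [0.018,0.0046,0.0095],"delta_rot": [0.3,-1.4,0]},{"gripper": -1,"linear": [0.0186,0.0048,0.01],"delta_rot": [0.3,-1.4,0]},{"gripper": -1,"linear": [0.0186,0.0048,0.01],"delta_rot": [0.3,-1.4,0]}]'

```text
time_s: 24.55
tcp_pos: [0.5565, 0.0959, 0.0893]
tool_rot: [0.003, 0.991, 0.125, 0.042]
force: [-17.0, -3.7, -15.6]
gripper_width: 0.004
```

```bash
python3 st.py
```

```text
t 24.55 tcp bed mm [-108.8234   -0.2021   15.8769] rot corr [ 3.4158 -9.6594  0.1192] F bed [-22.8288   0.6924  -4.7761] w 0.004248773468969724 qv 0.0021547285176303265
[-0.1578  0.6131 -0.0896  1.8912  0.1239  0.5585 -1.6509]
```

Gripped at 22.8 N with no further movement. Backing off down the slope, then up and clear.

Call:
servo_tool --commands '[{"gripper": -1,"linear": [0,0,0],"delta_rot": [0,0,0]},{"gripper": -1,"linear": [-0.008,-0.002,-0.004],"delta_rot": [0,0,0]},{"gripper": -1,"linear": [-0.025,-0.006,-0.01],"delta_rot": [0,0,0]},{"gripper": -1,"linear": [-0.05,-0.013,0.0],"delta_rot": [0,0,0]},{"gripper": -1,"linear": [-0.07,-0.018,0.04],"delta_rot": [0,0,0]}]'

```text
time_s: 25.18
tcp_pos: [0.4865, 0.0779, 0.1295]
tool_rot: [0.003, 0.991, 0.125, 0.043]
force: [1.4, -0.6, 0.7]
gripper_width: 0.007
```

Call:
servo_tool --commands '[{"gripper": -1,"linear": [-0.01,-0.003,0.05],"delta_rot": [0,0,0]},{"gripper": -1,"linear": [-0.02,-0.005,0.1],"delta_rot": [0,0,0]},{"gripper": -1,"linear": [-0.02,-0.005,0.15],"delta_rot": [0,0,0]},{"gripper": -1,"linear": [-0.02,-0.005,0.15],"delta_rot": [0,0,0]}]'

```text
time_s: 25.68
tcp_pos: [0.4708, 0.0739, 0.2853]
tool_rot: [0.002, 0.991, 0.125, 0.051]
force: [-0.4, 0.7, -0.7]
gripper_width: 0.005
```

```bash
python3 st.py; python3 - <<'E'
from h import *
for n in("scene","side"): cv2.imwrite(f"pics/{n}6.png",arm.get_image(n)[:,:,::-1])
a=cv2.imread("pics/scene6.png");b=cv2.imread("pics/side6.png")
r=lambda m,x,y:cv2.resize(m[y:y+120,x:x+80],None,fx=5,fy=5,interpolation=2)
cv2.imwrite("pics/k6.png",np.hstack([r(a,325,150),r(b,170,180)]))
for n,u in(("scene",(200,140,250,290)),):
    p=cv2.imread("pics/scene0.png").astype(int);print("bystander diff",[int(np.abs(p[y0:y1,x0:x1]-a[y0:y1,x0:x1].astype(int)).max()) for x0,y0,x1,y1 in((150,195,182,226),(198,243,232,276),(118,230,152,335))])
E
```

```text
t 25.675 tcp bed mm [-87.4267  -0.1524 229.8186] rot corr [ 3.2234 -8.6937  0.1332] F bed [-0.4797  0.7859 -0.4868] w 0.004821681881115112 qv 0.09534685890478263
[-0.0991  0.2292 -0.1391  1.8762  0.0577  0.9379 -1.5844]
bystander diff [10, 9, 23]
```

View pics/k6.png

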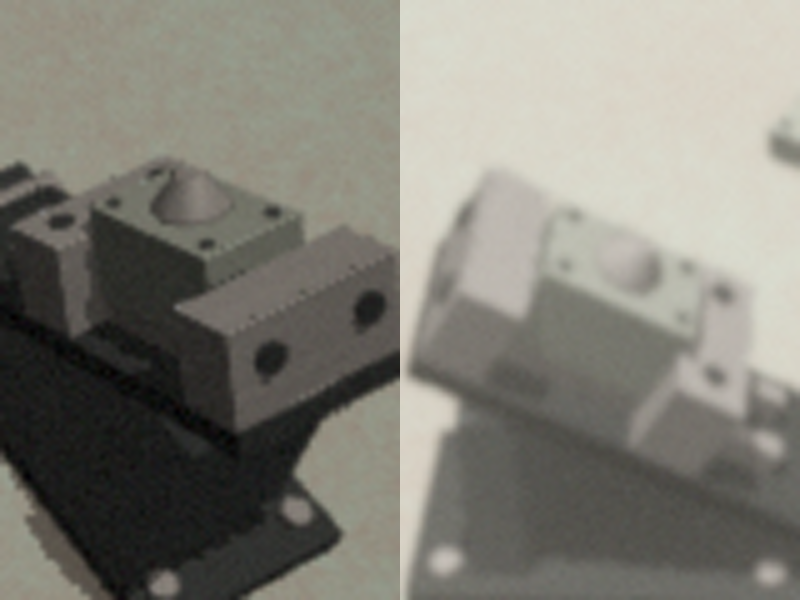

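The block is clamped flat and square between the jaws, and the robot is clear of everything. Handing in.

```bash
python3 -c "from cell import arm; print(arm.sign_off())"
```

```text
the job is handed in; nothing more can be done
None
```

The block is clamped in the vise and the job is handed in, at about 26 s on the robot's clock; the sign-off gives no verdict.

- **Gripping:** My first placing failed because joint 6 was at its range limit just above the parallels. I set the block back on the bench and regripped it with the tool pitched 15° relative to the block.
- **Pressing:** I pressed the block against the fixed jaw with about 11 N measured at the tool, while the sliding jaw was still wide open. Taking off gravity and friction, I estimate at least 6 N on the jaw itself. The tool had tilted about 1° by then, so the block may have been slightly tipped, within the 0.06 rad limit.
- **Clamping:** After I let go, the block slid back square to the sliding jaw. I then pushed that jaw up the slope until it stopped moving, with a last push of 22.8 N. I pushed near the jaw's top edge, because the wrist limit ruled out the full 30° tilt.

**Last checks:** The final pictures show the block flat, nozzle up, about midway across and touching both jaws. The tool force is near zero. The picture areas around the plain block, round stack and screwdriver match the start, so they did not move. I could not measure the remaining grip force directly.

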